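# Read the light of an upward-looking lens with a hand-held sensor

### The arm

A 7-joint arm with a two-finger parallel gripper is mounted at the origin on the work surface. World frame = base frame: x ahead of the robot, y to its left, z up, the work surface at z = 0. Lengths are in mm, angles in rad, forces in N, time in s.
With the tool pointing down it reaches from about 425 to 800 mm from the base axis. Payload 8.3 kg.
Tool frame: the origin (TCP) lies at the very end of the fingers, on their centre line; the grasp point (between the pads) lies behind it (bot.grip_depth is the x of the grasp point in the tool frame, in mm); x points along the fingers, z is the direction in which the jaws open and shut, and the axes are right-handed (so a half turn about x gives the same grasp; the last joint's range is limited). The gripper opens to 85 mm and grips with 20 to 120 N. Pads are 22 mm wide; open, the fingers measure 114 mm over their backs; the gripper's body (76 mm by 85 mm) begins 54 mm behind the grasp point. The pads swing forward as they close: fully open they stand 13 mm farther back than shut.
Start: joints at [1.141, 0.383, 0.016, 1.37, -0.006, 1.388, -0.046], TCP at [224.179, -583.392, 231.279] pointing down, gripper open.
Joint ranges: [-2.95, 2.95], [-0.25, 2.06], [-1.52, 1.56], [0.18, 2.33], [-1.44, 4.58], [0.02, 2.06], [-3.01, 3.01]. Speed limits (rad/s): [2.39, 2.39, 3.01, 3.01, 3.14, 3.14, 3.14].

### API

Orientations are given as a unit quaternion [w, x, y, z].
In Python, from plant import bot gives the robot as it stands.
- The arm moves only by the shell command python3 -m handwheel 'ROWS' [OPENING]. ROWS is text: rows parted by semicolons, each of 4 numbers parted by spaces: the shift along the tool's x, y, z in cm, then the turn about the tool's x in rad. A call has 1 to 5 rows; each row is the pose to reach, as a shift and turn from the pose commanded when the call began, along the tool's axes at that moment; what a row does not reach only later rows make up. A row lasts 1/8 s, in which the tool goes at most 62.5 mm and 10.7 degrees, less where a joint would pass 70% of its speed; a pose out of reach is approached as far as the arm can. A call with a gripper value outside its range is refused whole. OPENING is the finger opening in cm, from 0 to 8.54, set as the call begins (- or left out, the last holds). The fingers move at their own pace and stop on an object; the grip force is fixed at half the most. Time passes only in rows, so rows that repeat a pose let the fingers close. It gives the time, the measured TCP pose, the force and the opening at its end, in the units of the state.
- bot.observe(): the state, without advancing time (a new reading comes with each control period).
- bot.grab_frame(name): name is "scene" or "top"; returns a dict with "pixels" (420x560x3 uint8, red, green, blue), "fx", "fy", "cx", "cy" (pixels), "R" (3x3) and "t" (3): a world point X has camera coordinates R X + t. Camera axes: x right, y down, z forward; pixel columns grow to the right and rows downward; lengths in mm; the calibration is good to about 2 mm. A picture is of the moment at which its call begins. There is no depth.
- bot.sign_off(): hands the job in, once; it reports no verdict.
Trained networks look in a picture, given as the dict that the camera call returned (one of the last four; its "shot" number tells which), for a name from the list of things; names that differ only in an ending like _2 or _b are one class to them, and where a whole thing is asked for, a point or a joint stands for the part that bears it (a point fixed in the world has none). Each returns a list of dicts, best first, with "conf" (0 to 1); they miss things now and then, are a little off and sometimes report something else, mostly with a low value. They report only what shows in the picture. A call takes as long as a camera call. They do not tell look-alikes from the thing itself.
- bot.cut_out(target, picture): "mask" (420x560 bool, what is visible of it) and "rect" ([centre column, centre row, width, height] in pixels, round what is visible of it).
- bot.pinpoint(target, picture): "location" ([row, column] in pixels: a listed point, or the origin of a listed thing).
The state is a dict: "time": time; "q": joint angles; "qd": joint speeds; "effort": joint torques, N m; "ee_pos": TCP position; "tool_rot": TCP orientation; "wrist_force": force on the tool from outside, world axes, zero at the start; "ft_torque": the same for the moment, N m; "finger_gap": finger opening in mm.
Only numpy, scipy, OpenCV 4.12 (cv2) and the standard library are available. Lean on these libraries where they do the work, as an engineer would, in place of code of your own. Each camera call takes 0.05 s, during which the arm holds its last target.

### The job

First push the light source's drop-down front door up until it is fully shut. Then pick up the light sensor with the oblong head (not the round one) by its upright grip, carry it over the row of lens mounts and hold it level about 10 mm above the lens stage, centred over the oblong slot and with its head lengthways along the slot, touching neither the stage nor the lens mounts on the way. Finish while holding it still there: do not put it down or let go, and leave everything else on the bench where it stands.

Things in the scene. Friction and masses are not known exactly. Their poses are not given: they have to be found in the camera images.
- sensor_mid (a point): light sensor, loose, 0.10-0.21 kg: flat oblong aluminium head 76 (x) x 30 (y) x 14 mm with an upright flat black grip on its middle, 30 (x) x 12 (y) mm, from 14 to 76 mm above the underside. Point on the centre line 38 mm above the underside; x along the head, z up. Right of the lens mounts, in one of two places (the look-alike in the other). Pinch the grip across its 12 mm (y)
- sensor: the same light sensor, origin at the centre of its underside
- puck: the look-alike to be left alone: a round aluminium disc 56 mm across and 14 mm thick with the same upright grip, 76 mm tall in all; origin at the centre of its underside
- slot (a point): centre of the oblong slot in the lens stage, at the height of the plate's upper face (90 mm above the bench). x runs along the slot's length, z up. The slot goes through and is 90 (x) x 44 (y) mm; the tip of the lens below it is 10 mm under the plate's upper face
- stage: the lens stage, fixed: an aluminium plate 150 (x) x 120 (y) x 10 mm on four posts, upper face 90 mm above the bench (screw heads at its corners stand 3 mm higher), the slot in its middle and a lens standing below it looking up; origin on the bench under the slot's centre
- lamp_door (a joint): opening of the light source's front door (rad): 0 upright, shut on its stop; grows as the upper edge comes down towards the robot. Starts 0.6 to 1.1. A stiff hinge (0.25 N m) holds it where left; 3 to 6 N at the edge moves it. Aluminium panel 150 mm wide, 120 mm from hinge to free edge, 8 mm thick: inner face on the hinge line, outer face towards the robot
- door_hinge (a point): middle of the door's hinge line, 50 mm above the bench, on the light source's front face; fixed; x points from the door into the light source (the way to push), y along the hinge, z up. The white light source behind it is 200 (x) x 160 (y) x 185 mm high, open behind the door, and is fixed
- rail: the row of lens mounts, fixed, between the sensor and the stage: an aluminium rail 360 (x) x 40 x 18 mm with three posts carrying round lens mounts, 140 mm high in all and 54 mm across; origin on the bench under the rail's middle, x along it
- oil_bottle: bystander: small amber bottle 32 mm across, 70 mm high, in front of the stage; origin at its underside
- dishes: bystander: two stacked clear dishes 88 mm across, 28 mm high, in front of the stage on the light source's side; origin at its underside
- canister: bystander: grey jar 40 mm across, 65 mm high, behind the stage; origin at its underside
- tip_box: bystander: box 85 x 120 x 67 mm high, at the far right; origin at its underside
- slide_box: bystander: flat blue box 85 x 100 x 34 mm high, behind the stage; origin at its underside
- driver: bystander: screwdriver 150 mm long lying behind the row of lens mounts
Things that resemble listed ones, but are neither listed nor needed, are in the scene too. What is shaped like the sensor but green or red is not meant.

How it is judged:
By the outcome, as a careful person would: the job done as asked, in the order asked, and still so for the second after the job is handed in, while the arm keeps its last pose, push and grip.
It also fails if it takes over 64 s, if anything falls off the work surface, if the arm or the gripper's body presses on something with over 40 N, if the wrist force passes 120 N, or if a joint passes its speed limit or range.

## Working session

There is one attempt and no reset: what is moved stays moved. The work goes in short steps, Python scripts to look and compute and a shell command to move; the robot and the scene stay as the last step left them, time stands still between calls to the robot, and variables do not carry over. Pictures are saved under pics/ and viewed, and the job is handed in when it is done.

```bash
mkdir -p pics; ls
cat > h.py <<'E'
import numpy as np, cv2
from plant import bot
def save(f,name,crop=None,scale=1):
    im=f["pixels"][:,:,::-1]
    if crop: x0,y0,x1,y1=crop; im=im[y0:y1,x0:x1]
    if scale!=1: im=cv2.resize(im,None,fx=scale,fy=scale,interpolation=cv2.INTER_CUBIC)
    cv2.imwrite("pics/"+name,im)
def proj(f,X):
    c=np.array(f["R"])@np.array(X,float)+np.array(f["t"]); return np.array([f["fx"]*c[0]/c[2]+f["cx"],f["fy"]*c[1]/c[2]+f["cy"]])
def ray(f,u,v):
    R=np.array(f["R"]);t=np.array(f["t"]); o=-R.T@t; d=R.T@np.array([(u-f["cx"])/f["fx"],(v-f["cy"])/f["fy"],1.]); return o,d/np.linalg.norm(d)
def atz(f,u,v,z):
    o,d=ray(f,u,v); return o+d*(z-o[2])/d[2]
def tri(rs):
    A=np.zeros((3,3));b=np.zeros(3)
    for o,d in rs:
        P=np.eye(3)-np.outer(d,d);A+=P;b+=P@o
    X=np.linalg.solve(A,b); return X,[round(float(np.linalg.norm((np.eye(3)-np.outer(d,d))@(X-o))),1) for o,d in rs]
E
python3 - <<'E'
from h import *
np.set_printoptions(precision=1,suppress=True)
fs={n:bot.grab_frame(n) for n in("scene","top")}
for n,f in fs.items():
    save(f,n+"0.png"); print(n,f["fx"],-np.array(f["R"]).T@f["t"],np.array(f["R"]))
print(bot.observe(), bot.grip_depth)
for t in ["sensor_mid","sensor","puck","slot","stage","lamp_door","door_hinge","rail","oil_bottle","dishes","canister","tip_box","slide_box","driver"]:
    for n,f in fs.items():
        try: print(t,n,[(np.array(d["location"]).round(1).tolist(),round(d["conf"],2)) for d in bot.pinpoint(t,f)])
        except Exception as e: print(t,n,e)
E
```

```text
pics
scene 544.961059037772 [ 957.9  567.4 1141.7] [[-0.9  0.5  0. ]
 [ 0.4  0.7 -0.6]
 [-0.3 -0.5 -0.8]]
top 490.4554940247344 [ 420.5  -64.6 1336.4] [[ 0.  -1.  -0. ]
 [-1.  -0.  -0.1]
 [ 0.1  0.  -1. ]]
{'time': 0.1, 'q': array([ 1.1,  0.4,  0. ,  1.4, -0. ,  1.4, -0. ]), 'qd': array([-0., -0.,  0., -0., -0.,  0.,  0.]), 'effort': array([  0. , -62.9,   0.8, -37.3,   0. ,   0. ,  -0. ]), 'ee_pos': array([ 224. , -583. ,  230.4]), 'tool_rot': array([ 0.6,  0.4,  0.6, -0.4]), 'wrist_force': array([-0.1,  0.4,  0.4]), 'ft_torque': array([-0.,  0.,  0.]), 'finger_gap': 84.99661731855402} -18.700000000000003
sensor_mid scene [([111.9, 298.0], 0.92), ([134.5, 270.2], 0.77), ([136.1, 216.0], 0.65), ([142.9, 321.4], 0.62), ([214.8, 324.5], 0.61)]
sensor_mid top [([292.5, 405.3], 0.84), ([245.1, 394.2], 0.81), ([195.0, 417.0], 0.69), ([292.5, 357.6], 0.58)]
sensor scene [([120.4, 297.4], 0.95), ([117.3, 251.4], 0.81), ([146.8, 217.4], 0.72), ([152.8, 320.7], 0.61), ([143.9, 268.7], 0.56)]
sensor top [([283.9, 358.4], 0.85), ([198.1, 411.4], 0.81), ([245.8, 390.3], 0.76), ([294.8, 403.2], 0
[... 601 characters left out ...]
k, rail, sensor, sensor_mid, slide_box, slot, stage, tip_box
door_hinge scene []
door_hinge top [([205.3, 136.1], 0.61), ([246.6, 394.0], 0.39)]
rail scene [([206.4, 260.2], 0.8)]
rail top [([197.8, 326.3], 0.7)]
oil_bottle scene [([215.2, 325.4], 0.67)]
oil_bottle top [([244.6, 288.0], 0.63)]
dishes scene [([251.6, 367.2], 0.76)]
dishes top [([250.8, 232.9], 0.82)]
canister scene [([282.0, 196.0], 0.83)]
canister top [([113.9, 281.2], 0.72), ([192.7, 376.9], 0.62)]
tip_box scene [([184.9, 168.0], 0.67)]
tip_box top [([134.2, 389.0], 0.79)]
slide_box scene [([331.8, 212.6], 0.81)]
slide_box top [([104.3, 236.0], 0.95)]
driver scene [([235.6, 175.0], 0.53)]
driver top [([115.5, 336.0], 0.64)]
```

View pics/scene0.png

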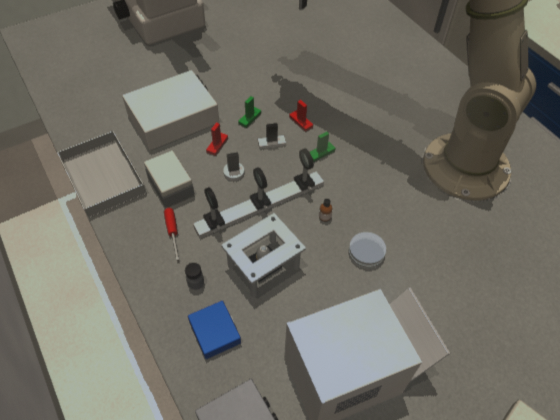

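View pics/top0.png

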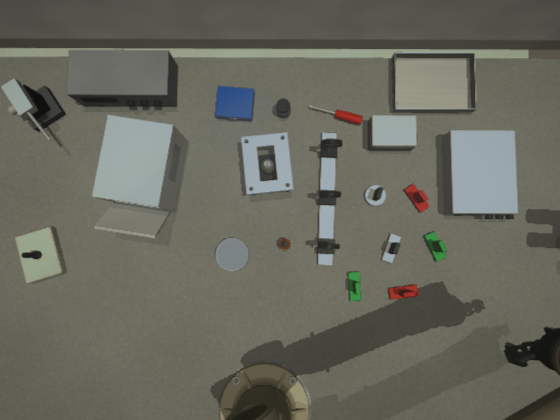

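The top view shows the robot at the bottom. The light source is at (135,163) with its door at (133,222), the stage is at (267,163), and the rail runs along column 328. The sensor candidates are the aluminium oblong one (top 392,247 / scene 271,137), the round aluminium one (375,195 / 234,170), and the red and green ones. The aluminium oblong one fits. I'll confirm it in a crop.

Run:
```python
from h import *
np.set_printoptions(precision=1,suppress=True)
fs={n:bot.grab_frame(n) for n in("scene","top")}
a=fs["top"]["pixels"][165:285,340:440];b=fs["scene"]["pixels"][100:190,210:320]
a=cv2.resize(a,(400,480),interpolation=cv2.INTER_CUBIC);b=cv2.resize(b,(396,324),interpolation=cv2.INTER_CUBIC)
o=np.zeros((480,796,3),np.uint8);o[:,:400]=a;o[:324,400:]=b
cv2.imwrite("pics/crop1.png",o[:,:,::-1])
a=fs["top"]["pixels"][100:250,80:190];b=fs["scene"]["pixels"][280:420,270:460]
a=cv2.resize(a,(440,600),interpolation=cv2.INTER_CUBIC);b=cv2.resize(b,(342,252),interpolation=cv2.INTER_CUBIC)
o=np.zeros((600,782,3),np.uint8);o[:,:440]=a;o[:252,440:]=b
cv2.imwrite("pics/crop2.png",o[:,:,::-1])
for t in ["lamp_door","sensor","stage","door_hinge"]:
  for n,f in fs.items():
    try:
      for d in bot.cut_out(t,f):
        m=d["mask"].astype(np.uint8); c,_=cv2.findContours(m,0,2)
        c=max(c,key=cv2.contourArea); print(t,n,round(d["conf"],2),np.array(d["rect"]).round(),m.sum(), cv2.minAreaRect(c))
        if t=="lamp_door": print(cv2.approxPolyDP(c,4,True)[:,0].tolist())
    except Exception as e: print(t,n,e)
```

```text
lamp_door scene 0.75 [422. 335.  62.  95.] 2196 ((411.76470947265625, 332.941162109375), (79.57534790039062, 44.24663543701172), 59.03623962402344)
[[408, 289], [390, 306], [422, 361], [413, 378], [449, 352]]
lamp_door scene 0.33 [272. 136.  29.  27.] 443 ((270.5111389160156, 135.74847412109375), (23.96007537841797, 27.29286766052246), 82.23483276367188)
[[268, 124], [259, 148], [284, 146], [276, 124]]
lamp_door top 0.68 [133. 222.  75.  37.] 1836 ((131.47413635253906, 219.1699981689453), (72.34111022949219, 30.969562530517578), 8.652542114257812)
[[94, 227], [153, 237], [169, 212], [115, 201]]
lamp_door top 0.47 [338. 114.  51.  14.] 328 ((334.9117736816406, 113.35294342041016), (53.84291076660156, 10.429031372070312), 14.03624439239502)
[[309, 106], [348, 122], [361, 120], [355, 113]]
sensor scene 0.86 [300. 116.  22.  33.] 341 ((302.7500305175781, 115.75003051757812), (26.16295051574707, 19.798988342285156), 45.0)
sensor scene 0.83 [216. 142.  19.  30.] 413 ((217.47799682617188, 140.28369140625), (18.272619247436523, 31.251773834228516), 14.743562698364258)
sensor scene 0.66 [272.
[... 1112 characters left out ...]
2656), 4.39870548248291)
sensor top 0.52 [353. 286.  12.  32.] 372 ((352.5, 285.0), (30.0, 13.0), 90.0)
sensor top 0.46 [284. 109.  11.  19.] 236 ((282.5, 108.5), (19.0, 13.0), 90.0)
stage scene 0.65 [261. 256.  80.  85.] 3151 ((263.7906188964844, 253.56317138671875), (61.88670349121094, 74.74472045898438), 57.2647705078125)
stage top 0.79 [266. 163.  54.  61.] 2528 ((266.280517578125, 163.52438354492188), (59.191307067871094, 46.82297134399414), 83.6598129272461)
stage top 0.36 [391. 134.  47.  41.] 1671 ((391.0, 133.0), (36.0, 48.0), 90.0)
door_hinge scene 0.86 [366. 354. 165. 131.] 14556 ((363.8270568847656, 350.65179443359375), (109.82012939453125, 154.10714721679688), 67.16634368896484)
```

View pics/crop1.png

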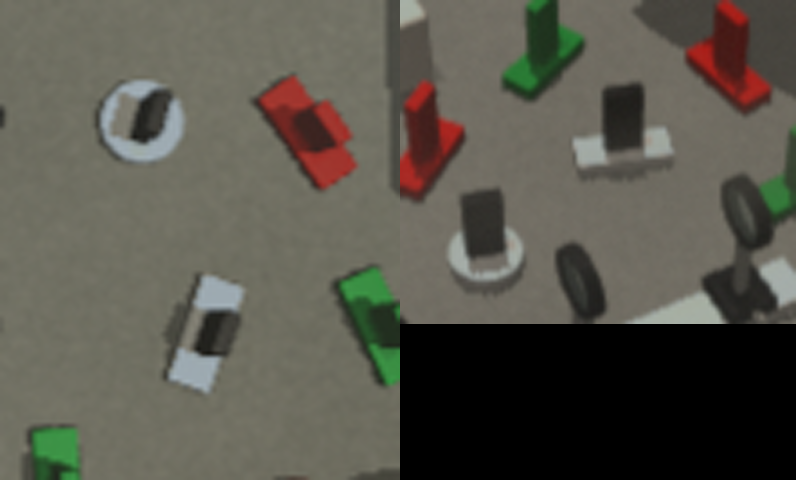

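View pics/crop2.png

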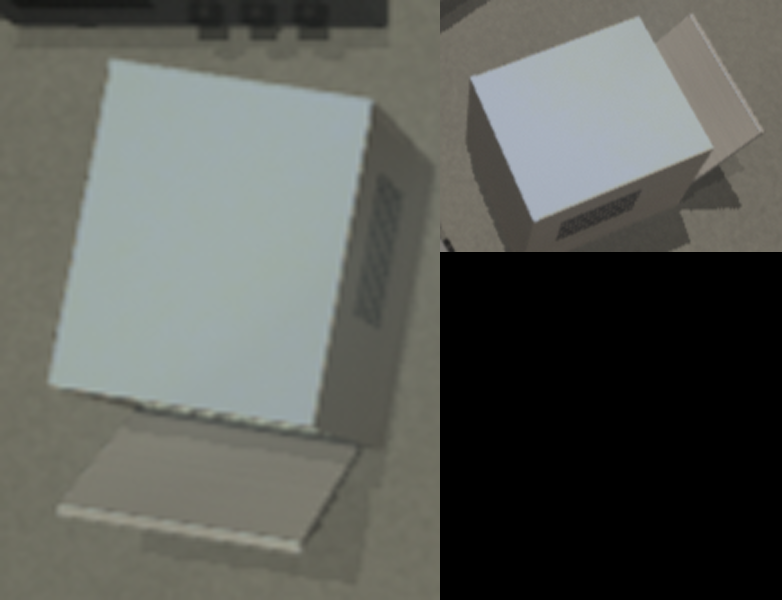

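The crop confirms it. The silver oblong one at top (391,248) / scene (271,137) is the target, and the round silver one at (375,195) is the puck. Next I'll crop the stage and rail.

Run:
```python
from h import *
fs={n:bot.grab_frame(n) for n in("scene","top")}
save(fs["top"],"stage_top.png",(230,120,360,275),3.8)
save(fs["scene"],"stage_sc.png",(185,140,335,300),3.7)
```

```text
(no output)
```

View pics/stage_top.png

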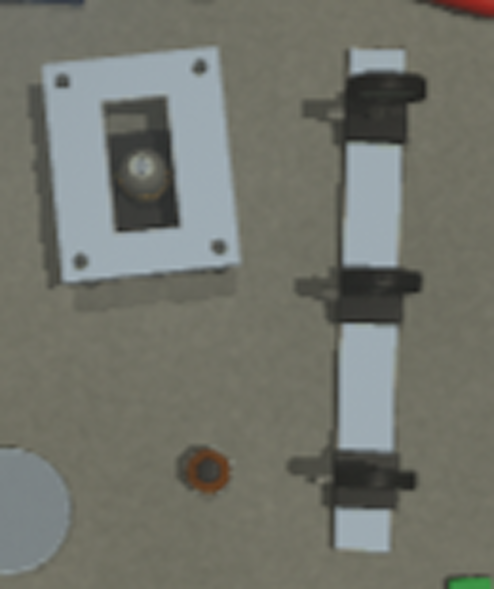

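View pics/stage_sc.png

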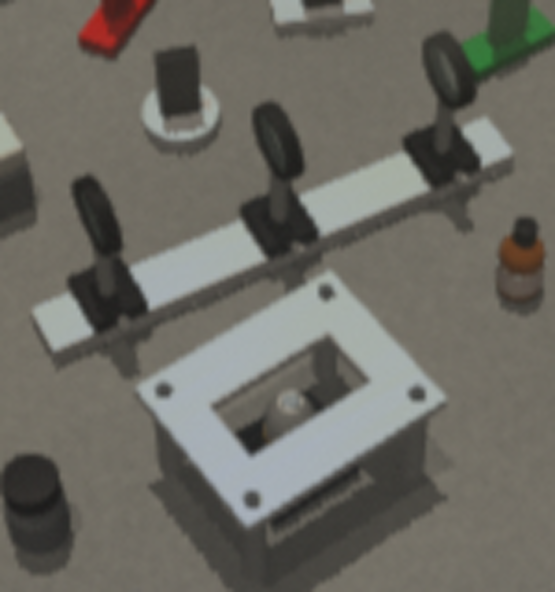

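```bash
cat > fit.py <<'E'
from h import *
from scipy.optimize import least_squares
np.set_printoptions(precision=2,suppress=True)
T=bot.grab_frame("top");S=bot.grab_frame("scene")
def U(l,s,o): return [(a/s+o[0],b/s+o[1]) for a,b in l]
def fit(loc,obs,x0,extra=None):
    # loc: fn(params)->Nx3 local ; obs list of (frame,idx,uv)
    def W(p):
        L=np.array(loc(p),float);c,s=np.cos(p[2]),np.sin(p[2])
        return np.c_[p[0]+c*L[:,0]-s*L[:,1],p[1]+s*L[:,0]+c*L[:,1],L[:,2]]
    def r(p):
        w=W(p); return np.concatenate([proj(f,w[i])-uv for f,i,uv in obs])
    q=least_squares(r,x0,loss="soft_l1"); return q.x,r(q.x).reshape(-1,2)
def rect(a,b,z): return [(a,b,z),(a,-b,z),(-a,-b,z),(-a,b,z)] # +x+y,+x-y,-x-y,-x+y
st=U([(42,66),(218,47),(240,262),(64,283),(103,103),(168,96),(180,226),(117,232)],3.8,(230,120))
ss=U([(249,526),(137,388),(330,271),(446,398),(251,455),(211,407),(330,336),(370,380)],3.7,(185,140))
L=rect(75,60,90)+rect(45,22,90)
for nm,o in dict(T=[(T,i,u) for i,u in enumerate(st)],S=[(S,i,u) for i,u in enumerate(ss)],B=[(T,i,u) for i,u in enumerate(st)]+[(S,i,u) for i,u in enumerate(ss)]).items():
    p,r=fit(lambda p:L,o,[600,-50,0]); print("stage",nm,p,abs(r).max())
rt=U([(349,48),(406,48),(390,551),(332,548)],3.8,(230,120))
rs=U([(55,353),(33,316),(488,117),(512,154)],3.7,(185,140))
L2=rect(180,20,18)
o=[(T,i,u) for i,u in enumerate(rt)]+[(S,i,u) for i,u in enumerate(rs)]
p,r=fit(lambda p:L2,o,[600,-200,0]); print("rail",p,abs(r).max())
# sensor head
et=U([(205,273),(243,290),(208,393),(166,378)],4,(340,165))
L3=rect(38,15,14)
es=U([(174,155),(170,131)],3.6,(210,100))
p,r=fit(lambda p:L3,[(T,i,u) for i,u in enumerate(et)],[450,-350,0]); print("sensor T",p,abs(r).max())
# box
bt=[(107.5,115),(173,125),(158.75,207),(92.5,196),(94.2,227),(155,235.7)]
bs=[(322.8,403.3),(286.7,322.8),(381,289.4),(421,363.3),(449,352.8),(410,287.8)]
def Lb(p):
    a=p[3];e=np.array([-120*np.sin(a)-4*np.cos(a),50+120*np.cos(a)-4*np.sin(a)])
    return [(200,80,185),(200,-80,185),(0,-80,185),(0,80,185),(e[0],75,e[1]),(e[0],-75,e[1])]
for nm,o in dict(T=[(T,i,u) for i,u in enumerate(bt)],S=[(S,i,u) for i,u in enumerate(bs)],B=[(T,i,u) for i,u in enumerate(bt)]+[(S,i,u) for i,u in enumerate(bs)]).items():
    p,r=fit(Lb,o,[500,280,0,.8]); print("box",nm,p,abs(r).max())
E
python3 fit.py
python3 - <<'E'
from h import *
np.set_printoptions(precision=2,suppress=True)
fs={n:bot.grab_frame(n) for n in("scene","top")}
T=fs["top"];S=fs["scene"]
# sensor_mid from nets
print(tri([ray(T,394.2,245.1),ray(S,270.2,134.5)]))
print("slot",tri([ray(T,263.5,164.0),ray(S,259.8,244.9)]))
print("puck",tri([ray(T,373.6,196.3),ray(S,234.1,173.4)]))
print("hinge",atz(T,136.1,205.3,50))
print("bottle",tri([ray(T,288,244.6),ray(S,325.4,215.2)]),"dishes",tri([ray(T,232.9,250.8),ray(S,367.2,251.6)]))
from scipy.spatial.transform import Rotation as R
s=bot.observe();q=s["tool_rot"];print(R.from_quat(np.r_[q[1:],q[0]]).as_matrix())
E
```

```text
stage T [636.14  -6.08   0.11] 0.5266003891915432
stage S [635.89  -5.47   0.11] 0.8147997348713716
stage B [635.99  -5.78   0.11] 0.8920189008039472
rail [ 554.36 -164.69   -0.03] 1.690770260731341
sensor T [ 419.23 -337.56   -0.36] 0.6946764560819929
box T [526.18 324.13  -0.15   0.58] 0.7479835409178293
box S [526.6  325.01  -0.15   0.6 ] 1.7725972908508538
box B [526.42 324.74  -0.15   0.59] 1.8124300598125274
(array([ 426.68, -338.06,   43.35]), [1.4, 1.4])
slot (array([638.68,  -2.  , 100.29]), [8.2, 8.2])
puck (array([ 561.82, -294.55,    1.35]), [1.3, 1.3])
hinge [529.48 340.27  50.  ]
bottle (array([426.34, -58.41,  -0.14]), [2.5, 2.5]) dishes (array([407.85,  90.25,  16.85]), [4.3, 4.3])
[[ 0.    0.93  0.36]
 [ 0.    0.36 -0.93]
 [-1.    0.   -0.  ]]
```

```bash
cat > go.py <<'E'
import sys
from h import *
from scipy.spatial.transform import Rotation as R
def pose():
    s=bot.observe();q=s["tool_rot"];return s,R.from_quat(np.r_[q[1:],q[0]]).as_matrix()
def rel(x,y,z,az):
    s,M=pose(); d=M.T@(np.array([x,y,z])-s["ee_pos"])/10
    c=np.arctan2(M[1,2],M[0,2]); t=-((az-c+np.pi)%(2*np.pi)-np.pi)
    return d.round(2),round(t,3),round(float(np.hypot(*(10*d))) if 0 else float(np.linalg.norm(10*d)),1),round(float(c),3)
if __name__=="__main__":
    print(rel(*map(float,sys.argv[1:])))
E
python3 go.py 430 -330 230 -1.72
```

```text
(array([  0.13,  28.3 , -16.27]), np.float64(0.516), 326.4, -1.204)
```

```bash
python3 -m handwheel '0 5.4 -3.1 0.1; 0 10.8 -6.2 0.2; 0 16.2 -9.3 0.3; 0 21.6 -12.4 0.4; 0 27 -15.5 0.516' 0; python3 go.py 520 -60 235 -1.72
```

```text
time: 2.82
ee_pos: [421.7, -340.2, 231.6]
tool_rot: [0.461, 0.537, 0.46, -0.537]
wrist_force: [0.5, 0.2, -0.0]
finger_gap: 0.0
(array([ -0.34,   5.45, -29.19]), np.float64(-0.004), 297.0, -1.724)
```

```bash
python3 -m handwheel '-0.1 1.1 -5.8 0; -0.2 2.2 -11.6 0; -0.3 3.3 -17.5 0; -0.3 4.4 -23.3 0; -0.3 5.5 -29.2 0'; python3 go.py 470 180 235 -1.72;python3 -c "
from plant import bot; print(bot.observe()['q'].round(2))"
```

```text
time: 3.45
ee_pos: [518.8, -59.6, 234.7]
tool_rot: [0.462, 0.536, 0.461, -0.536]
wrist_force: [0.0, -0.9, 0.3]
finger_gap: 0.1
(array([ -0.04,  -8.4 , -22.97]), np.float64(-0.0), 244.6, -1.72)
[ 0.34  0.18 -0.33  1.63  0.06  1.34 -1.72]
```

```bash
python3 -m handwheel '0 -2 -5.5 0; 0 -4 -11 0; 0 -6 -16.5 0; 0 -8.4 -23 0; 0 -8.4 -23 0'; python3 go.py 412 342 235 -1.72;python3 -c "
from plant import bot; print(bot.observe()['q'].round(2))"
```

```text
time: 4.08
ee_pos: [467.6, 184.1, 234.9]
tool_rot: [0.463, 0.534, 0.464, -0.533]
wrist_force: [0.5, -0.3, -0.1]
finger_gap: 0.2
(array([  0.02,  -7.71, -14.85]), np.float64(0.009), 167.4, -1.711)
[ 0.04  0.15 -0.53  1.67  0.08  1.34 -2.21]
```

```bash
python3 -m handwheel '0 -2.5 -5 0; 0 -5 -10 0; 0 -7.7 -14.8 0; 0 -7.7 -14.8 0'; python3 go.py 412 342 130 -1.72;python3 - <<'E'
from h import *
print(bot.observe()['q'].round(2))
f=bot.grab_frame("top");save(f,"d1.png",(80,120,220,270),4)
E
```

```text
time: 4.58
ee_pos: [412.7, 340.4, 234.5]
tool_rot: [0.463, 0.534, 0.464, -0.534]
wrist_force: [0.7, -0.2, -0.3]
finger_gap: 0.3
(array([10.46, -0.08, -0.13]), np.float64(0.008), 104.6, -1.712)
[-0.21  0.24 -0.64  1.59  0.15  1.36 -2.58]
```

View pics/d1.png

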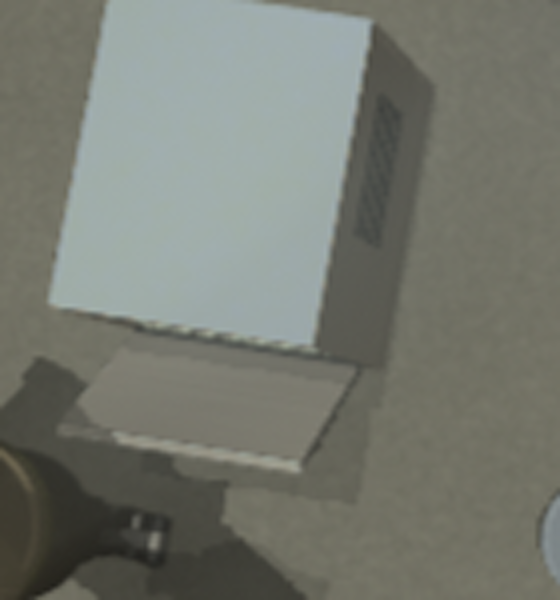

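The door edge is at crop (60-300, 430-465) and the closed fingers are at (150,540), in front of it and still high. I'll descend now.

```bash
python3 -m handwheel '4 0 0 0; 8 0 0 0; 10.4 0 0 0; 10.4 0 0 0'
python3 - <<'E'
from h import *
print(bot.observe()['q'].round(2))
f=bot.grab_frame("top");save(f,"d2.png",(80,120,220,270),4)
f=bot.grab_frame("scene");save(f,"d2s.png",(330,240,520,400),4)
E
```

```text
time: 5.12
ee_pos: [415.8, 333.5, 128.6]
tool_rot: [-0.461, -0.535, -0.46, 0.538]
wrist_force: [0.5, 0.3, 0.6]
finger_gap: -0.0
[-0.22  0.33 -0.62  1.74  0.21  1.14 -2.63]
```

View pics/d2.png

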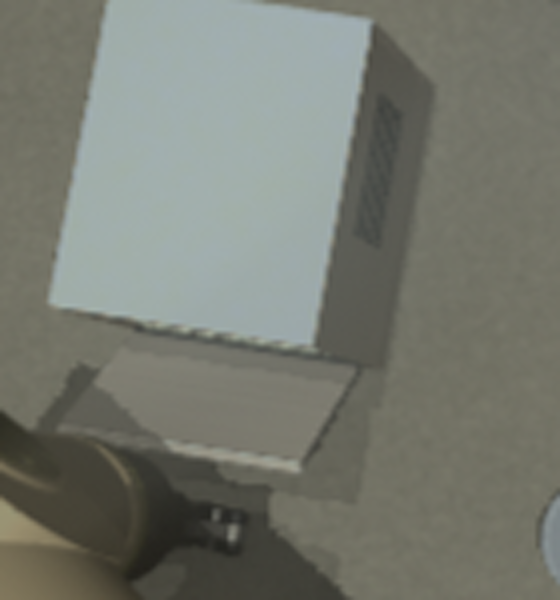

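View pics/d2s.png

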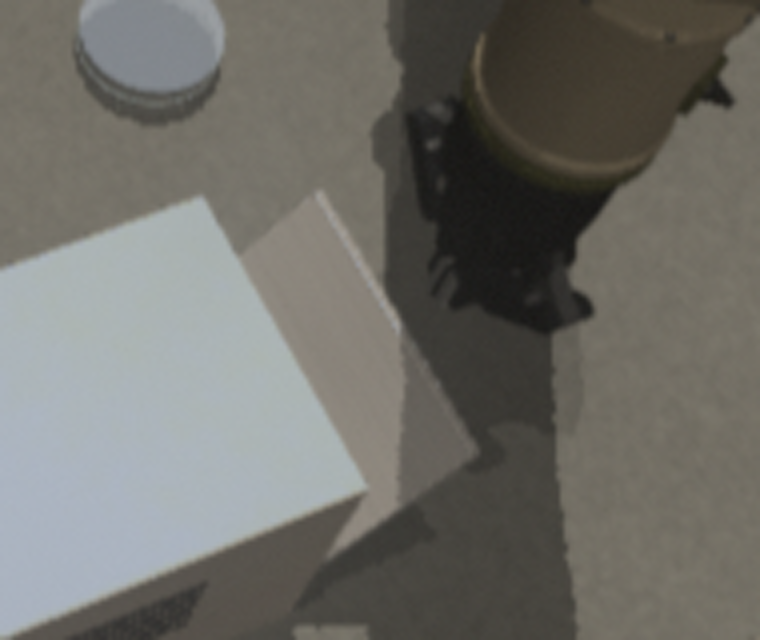

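```bash
python3 -c "
from go import *
np.set_printoptions(precision=3,suppress=True)
s,M=pose();print(M,s['ee_pos'])"; python3 go.py 435 336 130 -1.72
```

```text
[[ 0.001  0.989 -0.151]
 [ 0.    -0.151 -0.989]
 [-1.     0.001 -0.   ]] [416.576 335.543 131.201]
(array([ 0.12,  1.81, -0.32]), np.float64(-0.002), 18.5, -1.722)
```

```bash
python3 -m handwheel '0.1 1 -0.3 0; 0.1 2 -0.3 0; 0.1 3 -0.3 0; 0.1 4 -0.3 0; 0.1 4.5 -0.3 0'; python3 -m handwheel '0 0 0 0'
```

```text
time: 5.85
ee_pos: [460.3, 333.2, 129.6]
tool_rot: [-0.461, -0.536, -0.462, 0.536]
wrist_force: [-4.9, 0.4, 3.7]
finger_gap: 0.1
time: 5.98
ee_pos: [460.7, 332.9, 129.4]
tool_rot: [0.461, 0.536, 0.461, -0.536]
wrist_force: [-0.1, 0.5, 0.1]
finger_gap: 0.1
```

Run:
```python
from h import *
print(bot.observe()['q'].round(2), bot.observe()['ft_torque'])
f=bot.grab_frame("top");save(f,"d3.png",(80,120,220,270),4)
f=bot.grab_frame("scene");save(f,"d3s.png",(330,240,520,400),4)
```

```text
[-0.21  0.4  -0.6   1.65  0.24  1.17 -2.59] [0.12119207 0.10023093 0.01384185]
```

View pics/d3s.png

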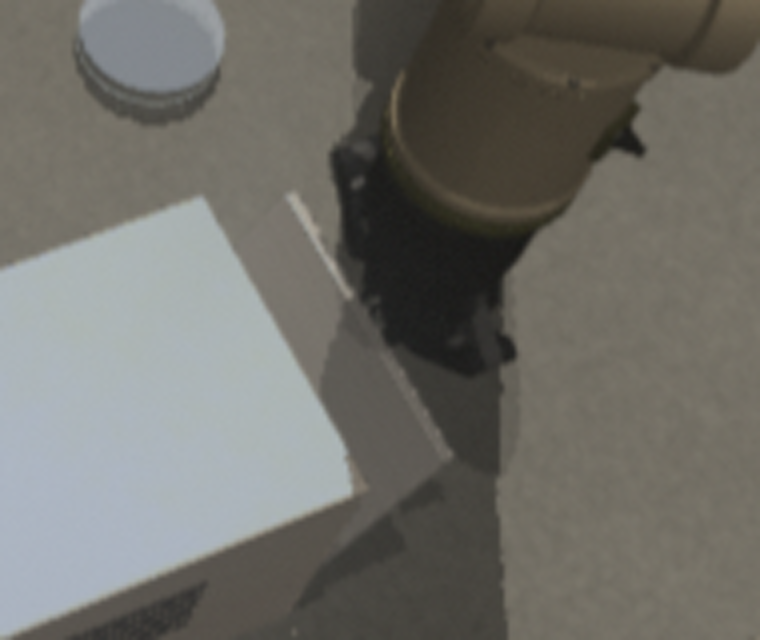

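The door edge has moved in from (320,190) to (290,192), so contact and pushing force are as expected. I'll keep pushing.

```bash
python3 -m handwheel '0 0.8 0 0; 0 1.6 0 0; 0 2.4 0 0; 0 3.2 0 0; 0 3.8 0 0'; python3 -m handwheel '0 0.3 0 0; 0 0.5 0 0';python3 go.py 507.6 328 130 -1.72
```

```text
time: 6.7
ee_pos: [499.2, 326.8, 130.2]
tool_rot: [0.461, 0.536, 0.461, -0.536]
wrist_force: [-4.0, -2.5, 11.5]
finger_gap: -0.3
time: 6.95
ee_pos: [504.5, 326.0, 130.8]
tool_rot: [0.462, 0.537, 0.461, -0.535]
wrist_force: [-5.6, -2.2, 10.9]
finger_gap: 0.5
(array([ 0.08,  0.28, -0.24]), np.float64(-0.001), 3.8, -1.721)
```

```bash
python3 -m handwheel '-0.8 -0.1 0 0; -1.5 -0.1 0 0; -1.5 0 0 0'; python3 go.py 507.6 328 145 -1.72;  python3 -m handwheel '0 0.2 0 0; 0 0.3 0 0; 0 0.3 0 0'
```

```text
time: 7.32
ee_pos: [503.4, 326.5, 145.1]
tool_rot: [0.461, 0.536, 0.461, -0.535]
wrist_force: [-0.1, -0.5, 0.4]
finger_gap: 0.0
(array([ 0.01,  0.39, -0.21]), np.float64(-0.0), 4.5, -1.72)
time: 7.7
ee_pos: [505.5, 325.9, 144.1]
tool_rot: [-0.461, -0.536, -0.462, 0.536]
wrist_force: [-2.5, -0.2, 0.4]
finger_gap: 0.1
```

```bash
python3 -m handwheel '0 0.2 0 0; 0 0.3 0 0'; python3 -m handwheel '0 0.2 0 0; 0 0.3 0 0';  python3 -m handwheel '0 0.2 0 0; 0 0.3 0 0'
python3 - <<'E'
from h import *
f=bot.grab_frame("top");save(f,"d4.png",(80,120,220,270),4)
f=bot.grab_frame("scene");save(f,"d4s.png",(330,240,520,400),4)
E
```

```text
time: 7.95
ee_pos: [508.3, 325.5, 144.2]
tool_rot: [-0.461, -0.536, -0.462, 0.536]
wrist_force: [-5.7, -0.3, 3.7]
finger_gap: -0.4
time: 8.2
ee_pos: [508.4, 325.5, 144.3]
tool_rot: [-0.461, -0.534, -0.463, 0.537]
wrist_force: [-18.4, -4.1, 10.9]
finger_gap: 0.0
time: 8.45
ee_pos: [508.5, 325.5, 144.2]
tool_rot: [-0.461, -0.532, -0.464, 0.538]
wrist_force: [-29.6, -6.9, 17.0]
finger_gap: 0.1
```

View pics/d4s.png

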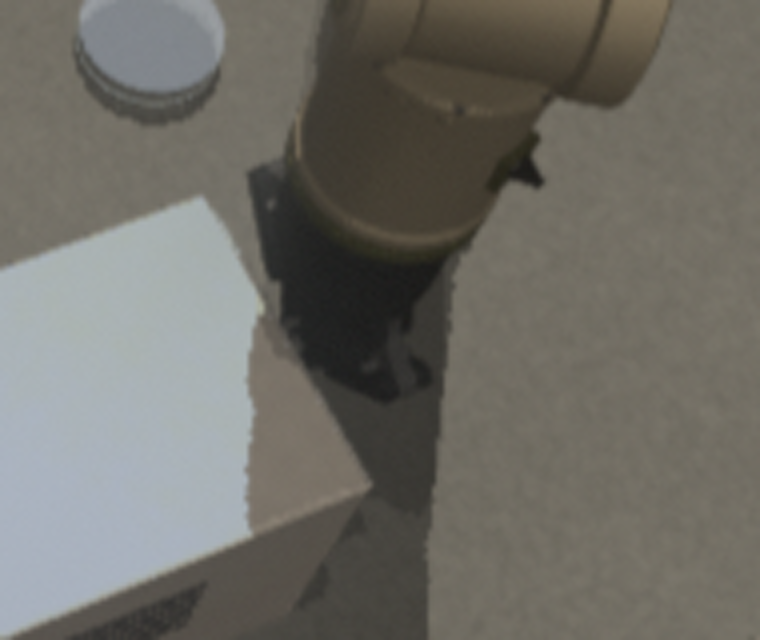

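View pics/d4.png

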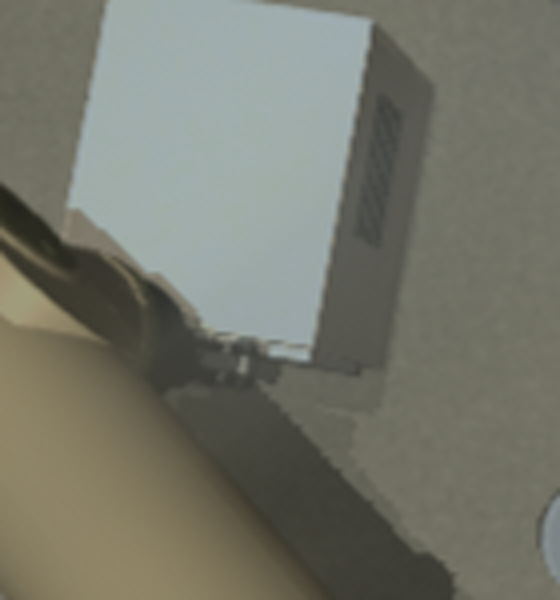

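The force now climbs with no movement at local x ≈ -18 mm, so the door is on its stop. I'll back off and check.

```bash
python3 -m handwheel '0 -1.5 0 0; 0 -4 0 0; 0 -7 0 0; -5 -9 0 0; -9 -9 0 0'
python3 - <<'E'
from h import *
f=bot.grab_frame("top");save(f,"d5.png",(80,120,220,270),4)
f=bot.grab_frame("scene");save(f,"d5s.png",(330,240,520,400),4)
E
python3 go.py 470 184 235 -1.72
```

```text
time: 9.18
ee_pos: [424.4, 338.8, 236.2]
tool_rot: [0.462, 0.536, 0.462, -0.535]
wrist_force: [0.6, 0.1, 0.3]
finger_gap: -0.1
(array([ 0.41,  6.52, 14.78]), np.float64(0.0), 161.6, -1.72)
```

View pics/d5s.png

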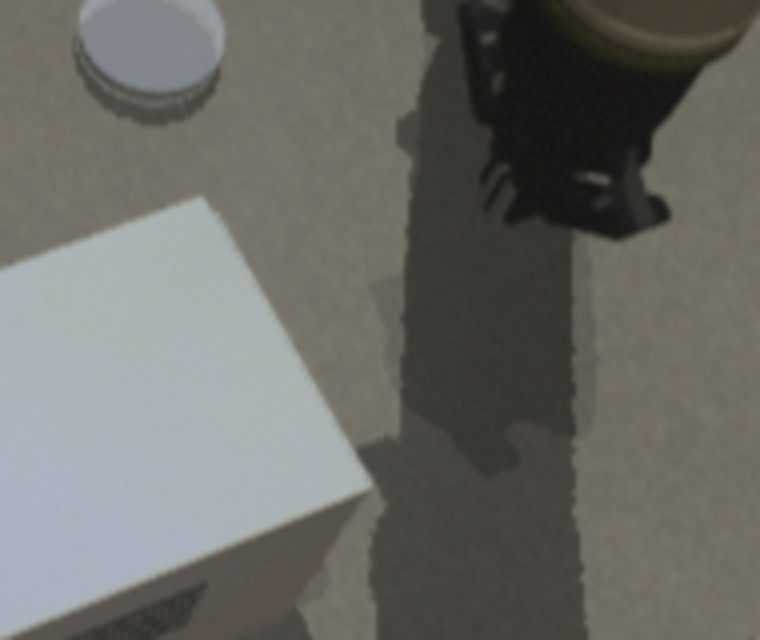

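View pics/d5.png

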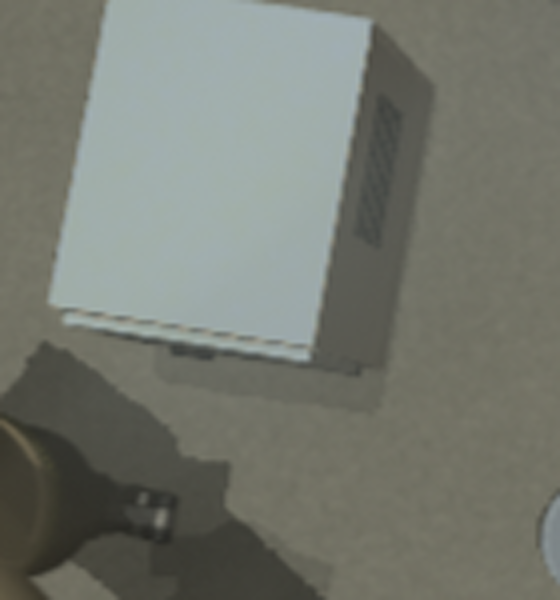

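In the top crop the door's edge strip runs parallel and tight along the box front, from (65,320) to (310,355), so it is shut. Next I'll return to the sensor.

```bash
python3 -m handwheel '0 1.8 4.5 0; 0 3.6 9 0; 0 5.4 13 0; 0 6.5 14.8 0' 5; python3 go.py 520 -60 235 -1.72
python3 - <<'E'
from h import *
import pickle
fs={n:bot.grab_frame(n) for n in("top","scene")}
out={}
for n,f in fs.items():
    out[n]=(f,[d for d in bot.cut_out("sensor",f)])
    print(n,[(np.array(d["rect"]).round().tolist(),round(d["conf"],2)) for d in out[n][1]])
pickle.dump(out,open("m.pkl","wb"))
E
```

```text
time: 9.78
ee_pos: [469.2, 178.4, 233.9]
tool_rot: [0.461, 0.537, 0.46, -0.537]
wrist_force: [0.4, 1.2, 0.2]
finger_gap: 50.0
(array([-0.07,  8.67, 22.78]), np.float64(-0.005), 243.7, -1.725)
top [([435.0, 244.0, 23.0, 30.0], 0.9), ([389.0, 247.0, 17.0, 30.0], 0.82), ([355.0, 288.0, 12.0, 28.0], 0.79), ([404.0, 294.0, 29.0, 13.0], 0.69), ([416.0, 201.0, 23.0, 26.0], 0.61)]
scene [([299.0, 116.0, 22.0, 30.0], 0.87), ([216.0, 141.0, 21.0, 30.0], 0.74), ([272.0, 137.0, 31.0, 24.0], 0.68), ([323.0, 147.0, 25.0, 30.0], 0.57)]
```

```bash
python3 -m handwheel '0 1.8 4.6 0; 0 3.6 9.2 0; 0 5.4 13.8 0; 0 7.2 18.4 0; 0 8.7 22.8 0'; python3 go.py 430 -330 235 -1.93
cat > sfit.py <<'E'
from h import *
import pickle
from scipy.optimize import minimize
out=pickle.load(open("m.pkl","rb"))
K=8
def boxpts(a,b,z0,z1): return [(sx*a,sy*b,z) for sx in(1,-1) for sy in(1,-1) for z in(z0,z1)]
parts=[boxpts(38,15,0,14),boxpts(15,6,14,76)]
def sil(f,p,win):
    x0,y0,x1,y1=win;im=np.zeros(((y1-y0)*K,(x1-x0)*K),np.uint8);c,s=np.cos(p[2]),np.sin(p[2])
    for P in parts:
        uv=np.array([proj(f,(p[0]+c*x-s*y,p[1]+s*x+c*y,z)) for x,y,z in P])
        h=cv2.convexHull(((uv-[x0,y0]+.5)*K).astype(np.float32)).astype(np.int32)
        cv2.fillConvexPoly(im,h,255)
    return cv2.resize(im,(x1-x0,y1-y0),interpolation=cv2.INTER_AREA)/255.
W={"top":(365,220,420,275),"scene":(245,110,300,165)}
def seg(f,win):
    x0,y0,x1,y1=win; im=f["pixels"][y0:y1,x0:x1].astype(float)
    bg=np.median(im.reshape(-1,3),0); return im,bg
def cost(p,names):
    e=0
    for n in names:
        f,ds=out[n];x0,y0,x1,y1=W[n]
        m=[d for d in ds if x0<d["rect"][0]<x1 and y0<d["rect"][1]<y1][0]["mask"][y0:y1,x0:x1].astype(float)
        e+=abs(sil(f,p,W[n])-m).sum()
    return e
if __name__=="__main__":
    for names in(["top"],["scene"],["top","scene"]):
        best=min((minimize(cost,[x,-338,a],args=(names,),method="Nelder-Mead",options=dict(initial_simplex=[[x,-338,a],[x+6,-338,a],[x,-332,a],[x,-338,a+.1]])) for x in(418,426) for a in(-.36,-.25)),key=lambda r:r.fun)
        print(names,best.x.round(2),best.fun)
    for n in W:
        f=out[n][0];x0,y0,x1,y1=W[n];im=cv2.resize(f["pixels"][y0:y1,x0:x1],None,fx=7,fy=7,interpolation=cv2.INTER_CUBIC)
        c,s=np.cos(best.x[2]),np.sin(best.x[2])
        for P in parts:
            uv=np.array([proj(f,(best.x[0]+c*x-s*y,best.x[1]+s*x+c*y,z)) for x,y,z in P])
            uv=((uv-[x0,y0]+.5)*7).astype(int)
            for i in range(8):
                for j in range(i):
                    if sum(a!=b for a,b in zip(P[i],P[j]))==1: cv2.line(im,tuple(map(int,uv[i])),tuple(map(int,uv[j])),(255,255,0),1)
        cv2.imwrite(f"pics/s_{n}.png",im[:,:,::-1])
    cv2.imwrite("pics/s_both.png",np.hstack([cv2.imread("pics/s_top.png"),cv2.imread("pics/s_scene.png")]))
E
python3 sfit.py
```

```text
time: 10.6
ee_pos: [520.7, -56.3, 234.2]
tool_rot: [0.462, 0.536, 0.462, -0.535]
wrist_force: [-0.2, -0.6, -0.4]
finger_gap: 50.1
(array([-0.09, -4.97, 28.4 ]), np.float64(0.212), 288.3, -1.718)
['top'] [ 4.2150e+02 -3.3609e+02 -3.5000e-01] 21.42745098039216
['scene'] [ 283.39 -396.58    3.36] 16.2
['top', 'scene'] [ 4.2160e+02 -3.3637e+02 -3.6000e-01] 606.0039215686273
```

View pics/s_both.png

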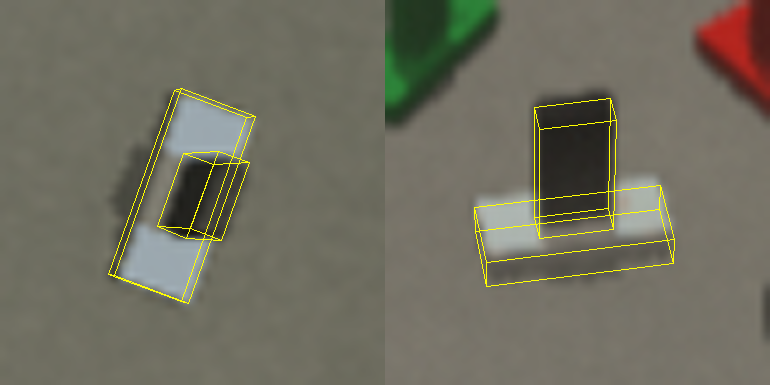

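The overlay is within about 1 px in top and about 1.5 px low in scene. I'll refit using the correct scene mask and move above the sensor.

```bash
sed -i 's/"scene":(245,110,300,165)/"scene":(250,112,297,165)/' sfit.py; python3 sfit.py; python3 -m handwheel '0 -1 5.7 0.05; 0 -2 11.4 0.1; 0 -3 17 0.15; 0 -4 22.7 0.2; 0 -5 28.3 0.212'; python3 go.py 420.5 -337.5 120 -1.93;python3 -c "
from plant import bot; print(bot.observe()['q'].round(2))"
```

```text
['top'] [ 4.2150e+02 -3.3609e+02 -3.5000e-01] 21.42745098039216
['scene'] [ 4.2018e+02 -3.3933e+02 -3.9000e-01] 40.10980392156863
['top', 'scene'] [ 4.2146e+02 -3.3677e+02 -3.5000e-01] 82.2
time: 11.22
ee_pos: [429.2, -329.1, 234.3]
tool_rot: [0.403, 0.582, 0.402, -0.581]
wrist_force: [1.1, 0.5, 0.0]
finger_gap: 50.6
(array([11.43, -0.53,  1.09]), np.float64(-0.0), 114.9, -1.93)
[ 0.69  0.2  -0.11  1.6   0.02  1.34 -1.35]Traceback (most recent call last):
  File "sfit.py", line 40, in <module>
    cv2.imwrite("pics/s_both.png",np.hstack([cv2.imread("pics/s_top.png"),cv2.imread("pics/s_scene.png")]))
                                  ~~~~~~~~~^^^^^^^^^^^^^^^^^^^^^^^^^^^^^^^^^^^^^^^^^^^^^^^^^^^^^^^^^^^^^^^
    return _nx.concatenate(arrs, 1, dtype=dtype, casting=casting)
           ~~~~~~~~~~~~~~~^^^^^^^^^^^^^^^^^^^^^^^^^^^^^^^^^^^^^^^
ValueError: all the input array dimensions except for the concatenation axis must match exactly, but along dimension 0, the array at index 0 has size 385 and the array at index 1 has size 371
```

All estimates agree to within about 2 mm, so I'll take (420.5, -337.5, yaw -0.36). I'll descend in two stages.

```bash
python3 -m handwheel '3 -0.5 1.1 0; 7 -0.5 1.1 0; 11 -0.5 1.1 0; 11.4 -0.5 1.1 0; 11.4 -0.5 1.1 0'; python3 go.py 420.5 -337.5 25 -1.93
python3 - <<'E'
from h import *
T=bot.grab_frame("top");S=bot.grab_frame("scene")
save(T,"g1t.png",(350,200,450,300),5);save(S,"g1s.png",(225,70,345,180),5)
E
```

```text
time: 11.85
ee_pos: [421.2, -337.0, 121.3]
tool_rot: [0.403, 0.582, 0.402, -0.581]
wrist_force: [-0.3, -0.7, 0.8]
finger_gap: 50.3
(array([ 9.63, -0.05,  0.08]), np.float64(-0.001), 96.3, -1.931)
```

View pics/g1t.png

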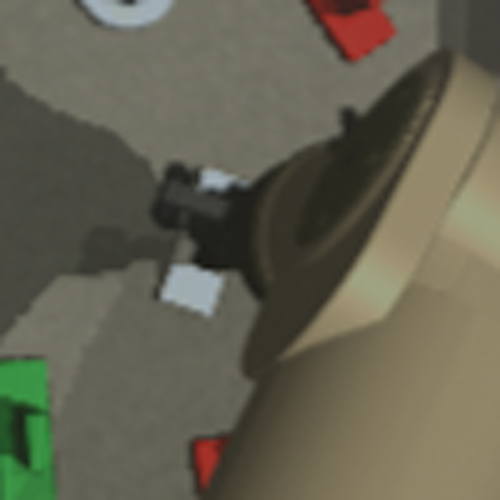

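View pics/g1s.png

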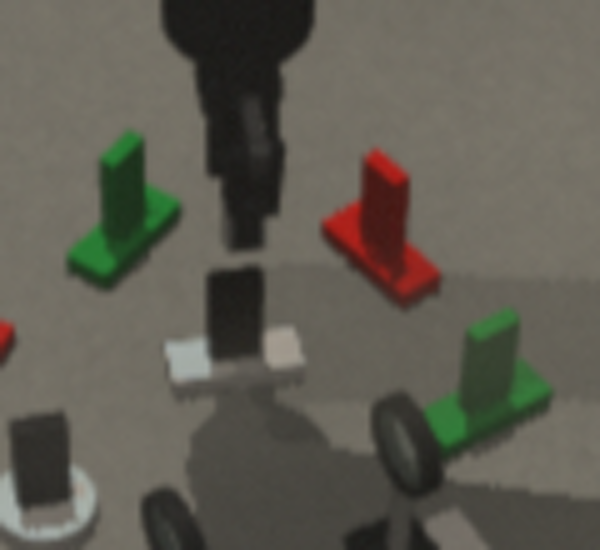

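In scene, the near finger at (245,240) lines up with the grip at (236,270) once the 25 mm jaw offset is allowed for. I'll go down.

```bash
python3 -m handwheel '2.5 0 0.1 0; 5 0 0.1 0; 7 0 0.1 0; 8.5 0 0.1 0; 9.6 0 0.1 0'; python3 -m handwheel '0 0 0 0'; python3 go.py 420.5 -337.5 25 -1.93
python3 - <<'E'
from h import *
S=bot.grab_frame("scene")
save(S,"g2s.png",(225,70,345,180),5)
E
```

```text
time: 12.58
ee_pos: [420.3, -338.7, 24.5]
tool_rot: [0.403, 0.582, 0.402, -0.581]
wrist_force: [0.8, -0.0, 0.0]
finger_gap: 49.9
time: 12.7
ee_pos: [419.6, -338.3, 24.1]
tool_rot: [-0.402, -0.582, -0.402, 0.582]
wrist_force: [0.8, 0.8, 0.0]
finger_gap: 50.0
(array([-0.09,  0.06, -0.1 ]), np.float64(-0.002), 1.5, -1.932)
```

View pics/g2s.png

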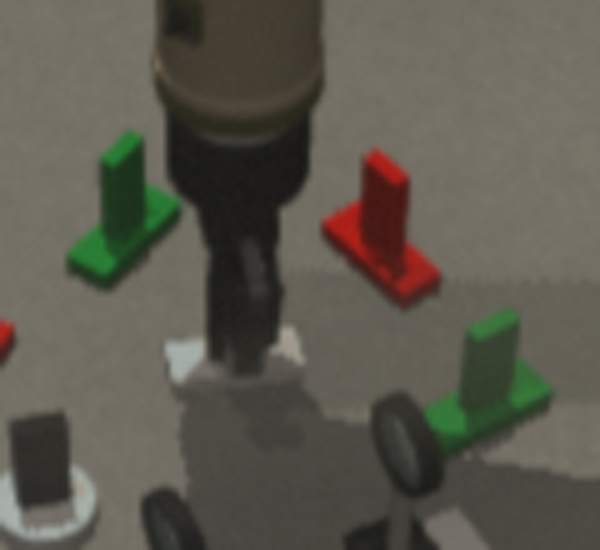

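```bash
python3 -m handwheel '0 0 0 0; 0 0 0 0; 0 0 0 0; 0 0 0 0; 0 0 0 0' 0; python3 -m handwheel '0 0 0 0; 0 0 0 0'; python3 -m handwheel '-1 0 0 0; -2 0 0 0; -3 0 0 0; -3 0 0 0'
```

```text
time: 13.38
ee_pos: [420.2, -338.7, 25.0]
tool_rot: [0.402, 0.582, 0.402, -0.582]
wrist_force: [-2.0, 0.5, 5.8]
finger_gap: 11.2
time: 13.62
ee_pos: [420.2, -338.7, 25.0]
tool_rot: [0.402, 0.582, 0.402, -0.582]
wrist_force: [-1.0, 0.2, 6.0]
finger_gap: 11.3
time: 14.12
ee_pos: [420.3, -338.8, 55.5]
tool_rot: [0.403, 0.582, 0.401, -0.581]
wrist_force: [0.4, -0.8, -1.6]
finger_gap: 11.3
```

Gripped at 11.3 mm, with the wrist showing about -1.6 N of weight. I'll lift well clear, then measure the sensor in the hand.

```bash
python3 -m handwheel '-4 0 0 0; -8 0 0 0; -12 0 0 0; -16 0 0 0; -18.5 0 0 0'; python3 -m handwheel '0 0 0 0'; python3 go.py 520 -180 240 -1.69;  python3 - <<'E'
from h import *
T=bot.grab_frame("top");S=bot.grab_frame("scene")
save(T,"l1t.png",(350,200,450,300),5);save(S,"l1s.png",(205,40,345,180),4)
E
```

```text
time: 14.75
ee_pos: [420.0, -338.6, 241.3]
tool_rot: [0.403, 0.582, 0.401, -0.581]
wrist_force: [-0.7, 0.1, -2.7]
finger_gap: 11.1
time: 14.88
ee_pos: [420.6, -338.9, 241.0]
tool_rot: [0.403, 0.582, 0.401, -0.581]
wrist_force: [0.0, -0.9, -2.3]
finger_gap: 11.4
(array([  0.09,   3.69, -18.38]), np.float64(-0.242), 187.5, -1.932)
```

View pics/l1s.png

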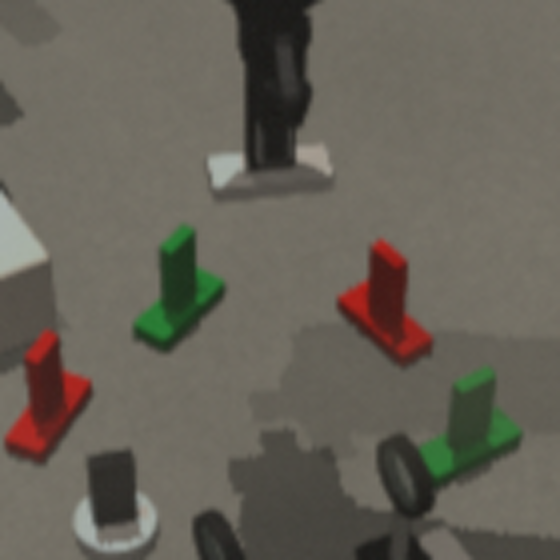

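View pics/l1t.png

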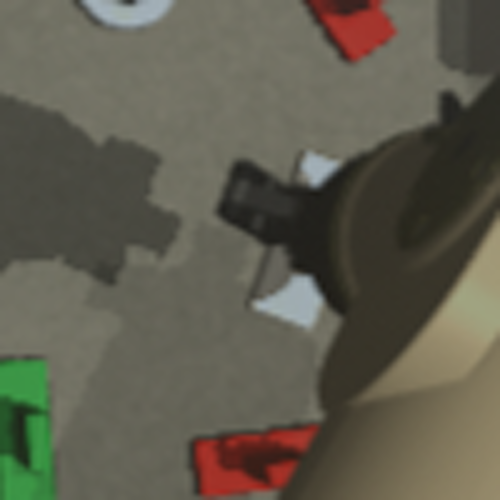

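The sensor is held level: head at scene crop (270,170), clear of everything. I'll carry it across at about 215 mm underside height.

```bash
python3 -m handwheel '0 0.8 -4.5 -0.06; 0 1.6 -9 -0.12; 0 2.4 -13.5 -0.18; 0 3.7 -18.4 -0.24; 0 3.7 -18.4 -0.24'; python3 go.py 636 -5.8 240 -1.461; python3 -c "
from plant import bot; print(bot.observe()['q'].round(2))"
```

```text
time: 15.6
ee_pos: [520.7, -173.7, 237.0]
tool_rot: [0.47, 0.527, 0.473, -0.527]
wrist_force: [-0.2, -0.9, -1.8]
finger_gap: 11.4
(array([ -0.26,   9.58, -17.97]), np.float64(-0.222), 203.7, -1.683)
[ 0.48  0.23 -0.26  1.56  0.06  1.36 -1.47]
```

```bash
python3 -m handwheel '-0.2 2.4 -4.5 -0.05; -0.2 4.8 -9 -0.1; -0.2 7.2 -13.5 -0.16; -0.2 9.6 -18 -0.222; -0.2 9.6 -18 -0.222'; python3 -m handwheel '0 0 0 0'; python3 go.py 636 -5.8 160 -1.461
python3 - <<'E'
from h import *
print(bot.observe()['q'].round(2))
T=bot.grab_frame("top");S=bot.grab_frame("scene")
save(T,"c1t.png",(210,110,330,220),5);save(S,"c1s.png",(185,120,345,280),4)
E
```

```text
time: 16.23
ee_pos: [636.6, -7.0, 238.3]
tool_rot: [0.525, 0.472, 0.528, -0.472]
wrist_force: [0.2, -0.3, -1.5]
finger_gap: 11.0
time: 16.35
ee_pos: [635.7, -13.1, 239.3]
tool_rot: [0.524, 0.473, 0.525, -0.475]
wrist_force: [-0.2, -1.4, -1.0]
finger_gap: 11.6
(array([ 7.93,  0.13, -0.73]), np.float64(-0.01), 79.6, -1.471)
[ 0.22  0.43 -0.37  1.31  0.15  1.43 -1.6 ]
```

View pics/c1s.png

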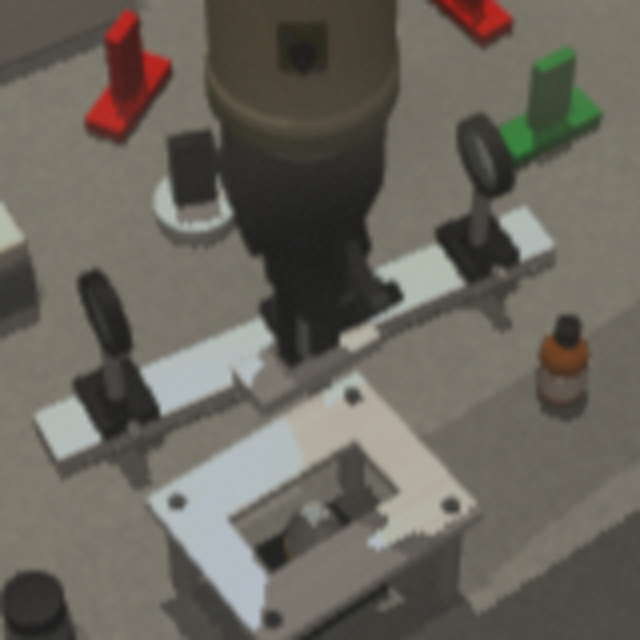

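View pics/c1t.png

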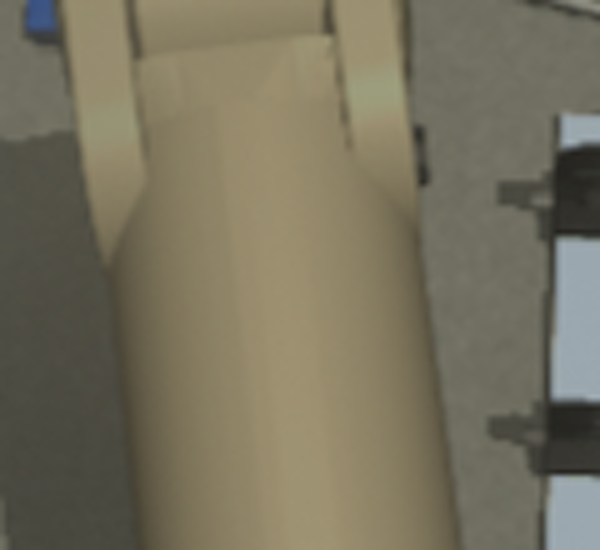

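```bash
python3 -m handwheel '2 0 -0.7 0; 4 0 -0.7 0; 6 0 -0.7 0; 8 0 -0.7 0; 8.5 0.1 -0.7 -0.01';  python3 -m handwheel '0 0 0 0; 0 0 0 0; 0 0 0 0'; python3 go.py 636 -5.8 125 -1.461
```

```text
time: 17.08
ee_pos: [635.5, -7.0, 154.9]
tool_rot: [0.526, 0.471, 0.527, -0.473]
wrist_force: [-0.5, -0.3, -2.4]
finger_gap: 11.1
time: 17.45
ee_pos: [637.1, -5.2, 157.3]
tool_rot: [0.527, 0.472, 0.527, -0.471]
wrist_force: [-0.3, -1.0, -1.2]
finger_gap: 11.3
(array([ 3.23, -0.12,  0.05]), np.float64(0.001), 32.3, -1.46)
```

```bash
cat > ov.py <<'E'
from go import *
import sys
from scipy.optimize import least_squares
def ovl(name,hp,zu,stp=(636,-5.8,.11)):
    S=bot.grab_frame("scene"); x0,y0,x1,y1=195,170,335,310;k=4
    im=cv2.resize(S["pixels"][y0:y1,x0:x1],None,fx=k,fy=k,interpolation=cv2.INTER_CUBIC)[:,:,::-1].copy()
    def poly(p,a,b,z,col):
        c,s=np.cos(p[2]),np.sin(p[2])
        uv=np.array([proj(S,(p[0]+c*x-s*y,p[1]+s*x+c*y,z)) for x,y in((a,b),(a,-b),(-a,-b),(-a,b))])
        cv2.polylines(im,[((uv-[x0,y0]+.5)*k).astype(np.int32)],True,col,1)
    poly(stp,75,60,90,(0,255,0));poly(stp,45,22,90,(0,255,0))
    poly(hp,38,15,zu,(0,0,255));poly(hp,38,15,zu+14,(0,255,255))
    cv2.imwrite("pics/"+name,im)
if __name__=="__main__":
    s,M=pose();print(s["ee_pos"].round(1)); az=np.arctan2(M[1,2],M[0,2])+np.pi/2
    raw=bot.grab_frame("scene");save(raw,"raw_"+sys.argv[1],(195,170,335,310),4)
    ovl(sys.argv[1],(s["ee_pos"][0],s["ee_pos"][1],az),s["ee_pos"][2]-25)
E
python3 ov.py o1.png
```

```text
[637.1  -5.2 157.3]
```

View pics/o1.png

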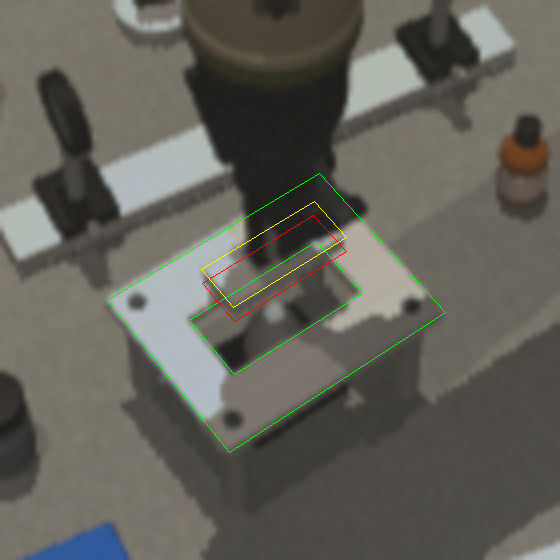

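View pics/raw_o1.png

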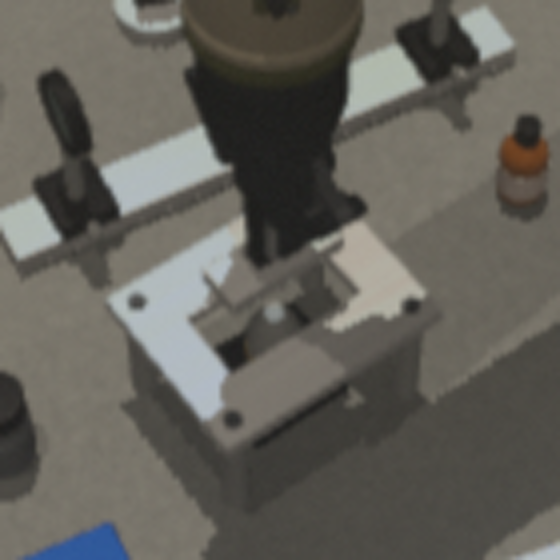

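```bash
cat > zo.py <<'E'
from h import *
import sys
S=bot.grab_frame("scene");x0,y0,x1,y1=225,205,305,275
im=S["pixels"][y0:y1,x0:x1].astype(float)
im=np.clip((im-30)*1.6,0,255).astype(np.uint8)
im=cv2.resize(im,None,fx=10,fy=8.5714,interpolation=cv2.INTER_NEAREST) if 0 else cv2.resize(im,None,fx=8.5,fy=8.5,interpolation=cv2.INTER_CUBIC)
cv2.imwrite("pics/"+sys.argv[1],im[:,:,::-1])
E
python3 zo.py z1.png
```

```text
(no output)
```

View pics/z1.png

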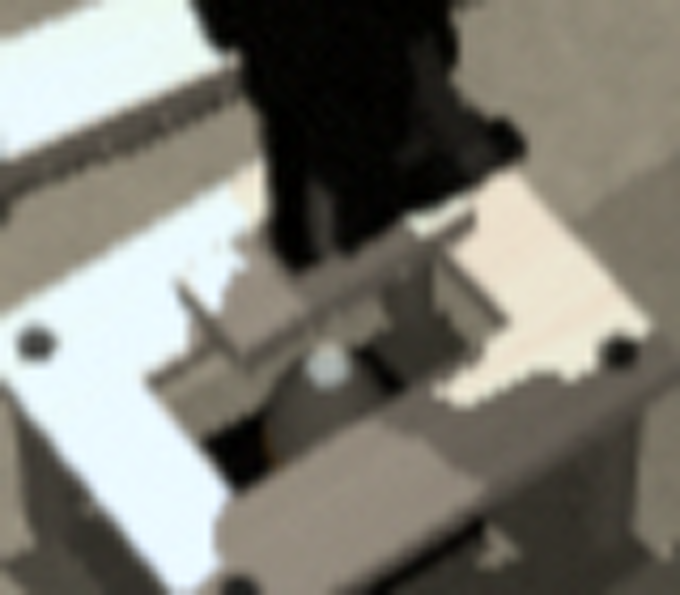

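Run:
```python
from go import *
np.set_printoptions(precision=1,suppress=True)
S=bot.grab_frame("scene");s,M=pose();p=s["ee_pos"];a=np.arctan2(M[1,2],M[0,2])+np.pi/2
c,sn=np.cos(a),np.sin(a);z=p[2]-25
for x,y,h in[(38,15,14),(38,15,0),(-38,15,14),(-38,15,0),(38,-15,14),(38,-15,0)]:
    print((x,y,h),(proj(S,(p[0]+c*x-sn*y,p[1]+sn*x+c*y,z+h))-[225,205])*8.5+4)
print("tip lens", (proj(S,(636,-5.8,80))-[225,205])*8.5+4)
for x,y in[(45,22),(45,-22),(-45,-22),(-45,22),(75,-60)]:
    c,sn=np.cos(.11),np.sin(.11);print("slot",(x,y),(proj(S,(636+c*x-sn*y,-5.8+sn*x+c*y,90))-[225,205])*8.5+4)
# screw head at corner
```

```text
(38, 15, 14) [243.1 356.9]
(38, 15, 0) [244.2 386. ]
(-38, 15, 14) [482.4 208.7]
(-38, 15, 0) [481.3 238.5]
(38, -15, 14) [175.  276.6]
(38, -15, 0) [176.7 306.1]
tip lens [332.2 373.9]
slot (45, 22) [242.5 498.4]
slot (45, -22) [146.5 382.7]
slot (-45, -22) [417.9 215.8]
slot (-45, 22) [515.8 325.8]
slot (75, -60) [-26.8 341.7]
```

The zoom shows the stage picks about 0.6 px off my fit, and the head about 1 px off the kinematic prediction. Relative to the slot the head is therefore within about 1 mm of centre. I'll descend gently.

```bash
python3 -m handwheel '0.7 0 -0.1 0; 1.4 0 -0.1 0; 2 0 -0.1 0; 2.4 0 -0.1 0; 2.4 0 -0.1 0'; python3 -m handwheel '0 0 0 0; 0 0 0 0; 0 0 0 0; 0 0 0 0'; python3 go.py 637 -4.5 125 -1.461; python3 -m handwheel '0 0 0 0';python3 go.py 637 -4.5 125 -1.461
```

```text
time: 18.27
ee_pos: [636.3, -4.2, 131.8]
tool_rot: [0.527, 0.471, 0.527, -0.472]
wrist_force: [-0.2, 0.1, -1.8]
finger_gap: 11.1
time: 18.77
ee_pos: [636.6, -4.2, 132.4]
tool_rot: [0.527, 0.472, 0.527, -0.471]
wrist_force: [0.7, -0.4, -1.8]
finger_gap: 11.5
(array([0.74, 0.03, 0.04]), np.float64(0.001), 7.4, -1.46)
time: 18.9
ee_pos: [636.6, -4.2, 132.4]
tool_rot: [0.527, 0.472, 0.527, -0.471]
wrist_force: [0.2, 1.1, -2.0]
finger_gap: 11.2
(array([0.74, 0.04, 0.04]), np.float64(0.001), 7.4, -1.46)
```

```bash
python3 -m handwheel '0.4 0 0 0; 0.7 0 0 0; 0.7 0 0 0; 0.7 0 0 0'; python3 zo.py z2.png
python3 - <<'E'
from go import *
np.set_printoptions(precision=1,suppress=True)
S=bot.grab_frame("scene");s,M=pose();p=s["ee_pos"];print(p);a=np.arctan2(M[1,2],M[0,2])+np.pi/2
print("tool x",M[:,0].round(3),"yaw",a)
c,sn=np.cos(a),np.sin(a);z=p[2]-25
for x,y,h in[(38,15,14),(38,15,0),(-38,15,14),(-38,15,0),(38,-15,14),(38,-15,0)]:
    print((x,y,h),(proj(S,(p[0]+c*x-sn*y,p[1]+sn*x+c*y,z+h))-[225,205])*8.5+4)
E
```

```text
time: 19.4
ee_pos: [636.6, -4.1, 125.3]
tool_rot: [0.527, 0.472, 0.527, -0.472]
wrist_force: [-0.1, 0.2, -2.7]
finger_gap: 11.5
[636.7  -4.1 125.4]
tool x [ 0.  0. -1.] yaw 0.11085519838365765
(38, 15, 14) [247.9 423.6]
(38, 15, 0) [248.9 451.5]
(-38, 15, 14) [482.3 277. ]
(-38, 15, 0) [481.1 305.6]
(38, -15, 14) [181.1 344.2]
(38, -15, 0) [182.8 372.5]
```

View pics/z2.png

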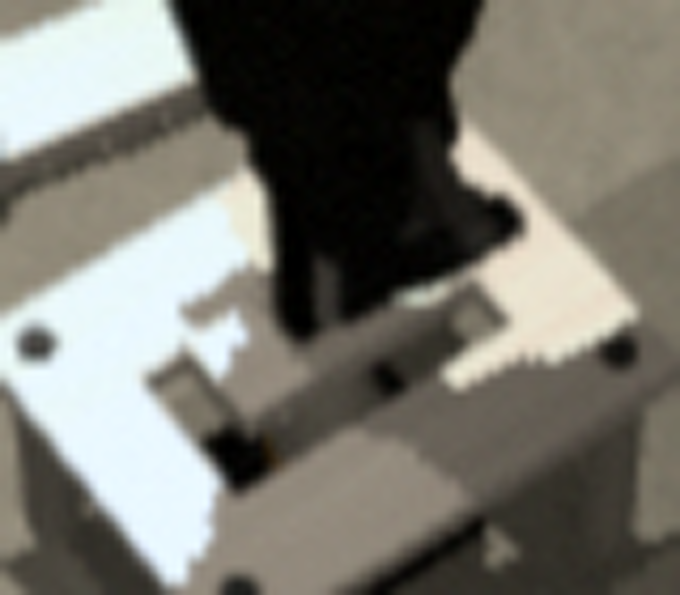

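```bash
cat > ov2.py <<'E'
from go import *
import sys
S=bot.grab_frame("scene");s,M=pose();p=s["ee_pos"];a=np.arctan2(M[1,2],M[0,2])+np.pi/2
x0,y0,x1,y1=232,222,298,274;k=12
g=S["pixels"][y0:y1,x0:x1].astype(float)
g=255*(np.clip(g,0,255)/255)**0.5
im=cv2.resize(g.astype(np.uint8),None,fx=k,fy=k,interpolation=cv2.INTER_CUBIC)[:,:,::-1].copy()
b=np.array([float(sys.argv[2]),float(sys.argv[3])])
def line(P,pose,col):
    c,sn=np.cos(pose[2]),np.sin(pose[2])
    uv=np.array([proj(S,(pose[0]+c*x-sn*y,pose[1]+sn*x+c*y,z))+b for x,y,z in P])
    cv2.polylines(im,[(((uv-[x0,y0]+.5)*k)-.5).round().astype(np.int32)],False,col,1)
st=(636,-5.8,.11)
line([(45,22,90),(45,-22,90),(-45,-22,90),(-45,22,90),(45,22,90)],st,(0,255,0))
line([(75,60,90),(75,-60,90),(-75,-60,90),(-75,60,90),(75,60,90)],st,(0,255,0))
h=(p[0]+float(sys.argv[4]),p[1]+float(sys.argv[5]),a);z=p[2]-25+float(sys.argv[6])
line([(38,-15,z+14),(38,15,z+14),(-38,15,z+14)],h,(0,255,255))
line([(38,-15,z),(38,15,z),(-38,15,z)],h,(0,0,255))
line([(38,15,z),(38,15,z+14)],h,(0,0,255))
cv2.imwrite("pics/"+sys.argv[1],im)
E
python3 ov2.py o3.png -0.5 -0.6 0 0 0
```

```text
(no output)
```

View pics/o3.png

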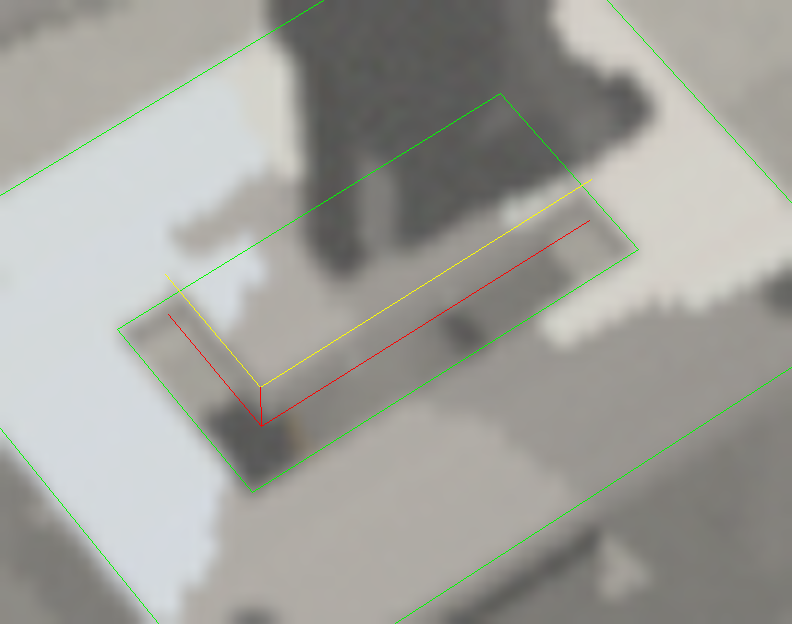

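Run:
```python
from go import *
np.set_printoptions(precision=0,suppress=True,linewidth=200)
S=bot.grab_frame("scene");s,M=pose();p=s["ee_pos"];a=np.arctan2(M[1,2],M[0,2])+np.pi/2
b=np.array([-.5,-.6]);g=S["pixels"].astype(np.float32).mean(2)
def samp(P):
    c,sn=np.cos(a),np.sin(a)
    uv=np.array([proj(S,(p[0]+c*x-sn*y,p[1]+sn*x+c*y,z))+b for x,y,z in P],np.float32)
    return cv2.remap(g,uv[:,0].reshape(-1,1),uv[:,1].reshape(-1,1),cv2.INTER_LINEAR).mean()
z=p[2]-25
off=np.arange(-10,11)
print("off",off)
for lo,hi in[(-34,-20),(-18,-4),(4,18),(20,34)]:
    xs=np.linspace(lo,hi,15)
    print((lo,hi),"top edge",np.array([samp([(x,15+o,z+14) for x in xs]) for o in off]))
    print((lo,hi),"bot edge",np.array([samp([(x,15+o,z) for x in xs]) for o in off]))
ys=np.linspace(0,12,12)
print("+x end top",np.array([samp([(38+o,y,z+14) for y in ys]) for o in off]))
ys=np.linspace(-10,12,12)
print("+x end bot",np.array([samp([(38+o,y,z) for y in ys]) for o in off]))
ys=np.linspace(9,14,12)
print("-x end top",np.array([samp([(-38+o,y,z+14) for y in ys]) for o in off]))
print("side vert -x",np.array([samp([(-38+o,15,z+h) for h in np.linspace(2,11,12)]) for o in off]))
print("side vert +x",np.array([samp([(38+o,15,z+h) for h in np.linspace(2,11,12)]) for o in off]))
```

```text
off [-10  -9  -8  -7  -6  -5  -4  -3  -2  -1   0   1   2   3   4   5   6   7   8   9  10]
(-34, -20) top edge [ 32.  33.  36.  43.  54.  70.  90. 108. 121. 125. 120. 109.  97.  88.  84.  83.  84.  85.  87.  89.  90.]
(-34, -20) bot edge [108. 116. 117. 111. 102.  92.  85.  80.  78.  77.  77.  77.  77.  77.  77.  77.  77.  78.  82.  90. 104.]
(-18, -4) top edge [34. 38. 46. 56. 67. 77. 85. 90. 91. 91. 89. 87. 84. 81. 78. 75. 71. 67. 63. 61. 60.]
(-18, -4) bot edge [90. 91. 91. 89. 86. 83. 81. 78. 75. 71. 65. 60. 56. 55. 54. 54. 53. 54. 55. 58. 64.]
(4, 18) top edge [72. 79. 85. 91. 94. 96. 97. 97. 97. 95. 92. 88. 84. 81. 78. 77. 75. 73. 71. 69. 69.]
(4, 18) bot edge [105. 104. 101.  97.  91.  86.  82.  80.  79.  78.  77.  75.  74.  73.  73.  73.  72.  72.  73.  75.  79.]
(20, 34) top edge [115. 115. 115. 115. 116. 116. 116. 116. 114. 110. 104.  96.  89.  83.  79.  77.  74.  72.  70.  69.  69.]
(20, 34) bot edge [111. 109. 105. 100.  94.  87.  82.  77.  73.  68.  65.  63.  63.  63.  64.  65.  65.  67.  69.  73.  80.]
+x end top [116. 117. 118. 119. 120. 122. 123. 121. 118. 110. 100.  90.  86.  87.  90.  95.  98.  99.  99.  99.  99.]
+x end bot [121. 121. 120. 116. 110. 100.  90.  83.  80.  80.  81.  83.  84.  85.  85.  84.  86.  89.  99. 113. 132.]
-x end top [84. 88. 92. 93. 92. 90. 86. 82. 81. 81. 81. 80. 78. 77. 78. 82. 85. 86. 86. 88. 92.]
side vert -x [167. 167. 167. 167. 166. 163. 159. 151. 139. 126. 112. 100.  91.  90.  89.  89.  89.  89.  89.  89.  86.]
side vert +x [81. 80. 80. 79. 78. 77. 76. 75. 74. 66. 58. 50. 43. 37. 35. 34. 33. 35. 39. 47. 64.]
```

Edge profiles put the head about 2 mm to +y of the slot centre and about 0.3 mm in x, so I'll nudge it.

```bash
python3 -m handwheel '0 0 0.1 0; 0.03 -0.05 0.19 0; 0.03 -0.05 0.19 0; 0.03 -0.05 0.19 0; 0.03 -0.05 0.19 0'; python3 ov2.py o4.png -0.5 -0.6 -0.3 0.4 0
python3 - <<'E'
from go import *
T=bot.grab_frame("top");S=bot.grab_frame("scene");save(T,"ft.png");save(S,"fs.png")
s,M=pose();print(s["ee_pos"],s["finger_gap"],s["qd"].round(3),s["wrist_force"].round(1),M[:,0].round(3),s["time"])
E
```

```text
time: 20.23
ee_pos: [636.3, -6.1, 125.1]
tool_rot: [0.527, 0.472, 0.527, -0.471]
wrist_force: [0.5, -0.8, -1.9]
finger_gap: 11.2
[636.26846403  -6.06950503 124.99682827] 11.006474899699432 [ 0.     0.003 -0.001 -0.     0.    -0.    -0.001] [-0.1 -0.2 -2.2] [-0.  0. -1.] 20.375
```

View pics/o4.png

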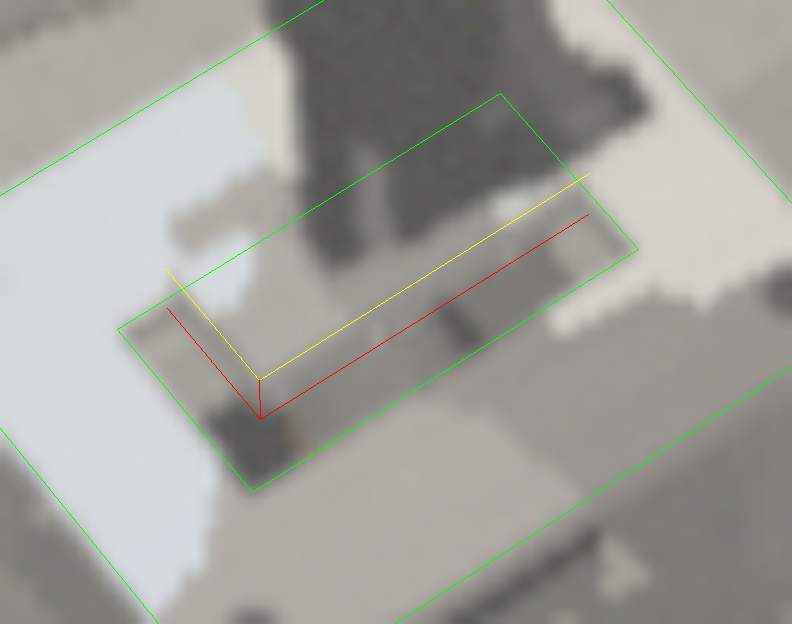

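View pics/fs.png

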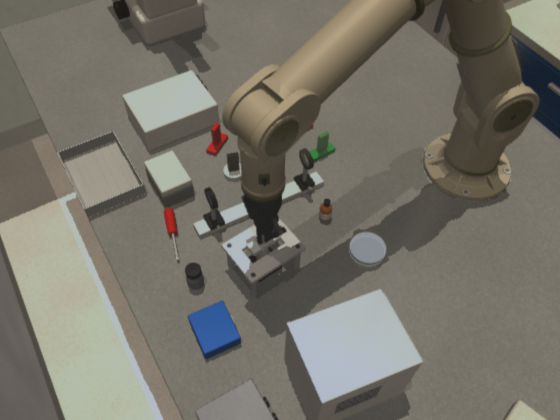

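View pics/ft.png

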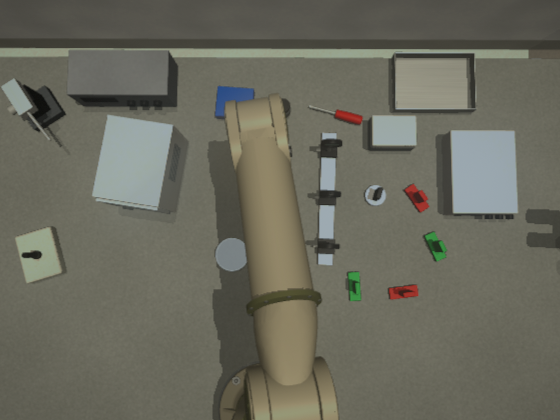

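The model overlay lies on the head edges: left end (168,270)-(260,380), side edge to (588,175). It is centred and parallel inside the slot outline. The door is shut, everything else stands where it was, and the arm is still.

```bash
python3 -m handwheel '0 0 0 0; 0 0 0 0'; python3 -c "
from plant import bot; print(bot.sign_off())"
```

```text
time: 20.62
ee_pos: [636.3, -6.1, 125.0]
tool_rot: [0.527, 0.472, 0.527, -0.472]
wrist_force: [0.6, 0.6, -2.0]
finger_gap: 11.2
the job is handed in; nothing more can be done
None
```

The door is shut and the oblong silver sensor is held still over the slot. I handed the job in at 20.6 s.

- **Door:** I pushed it up until it met its stop. The force climbed to about 30 N with no further movement, and the top view then showed its edge flat against the light source.
- **Sensor:** I gripped it across its 12 mm and carried it over the lens mounts with its underside at about 215 mm, roughly 75 mm above them. No contact showed on the wrist force.
- **Final pose:** The underside is about 10 mm above the stage. That height comes from the arm's own position readings, since the cameras cannot measure it separately. The tool points straight down and the head is at 0.11 rad, the same as the slot. The joints are at rest, the fingers read 11 mm on the grip and the wrist shows about 2 N of weight.
- **Centring:** The scene camera puts the head within about 1 mm of the slot's centre.
- **Bystanders:** Those visible in the last pictures stand where they were.

Three checks were weaker or disagreed:
- **Arm in the way:** The arm blocked the top camera over the stage, so the centring rests on the scene camera and the arm's position readings. I corrected that camera by about 0.6 pixels to match the stage's edges.
- **Edge readings:** The head's upper and lower edges disagreed by about 1.5 mm, and I used the average.
- **Door push:** At one point the door pressed upward on the fingers with about 11 N, so I raised the tool 15 mm and finished the push from there.

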